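Put a sprig mould under the bench magnifier

ROBOT

A 7-joint arm with a two-finger parallel gripper is mounted at the origin on a cart in front of the work surface, level with it; the furniture and walls round the work are solid. World frame = base frame: x ahead of the robot, y to its left, z up, the work surface at z = 0. Lengths are in m, angles in rad, forces in N, time in s.
With the tool pointing down it reaches from about 0.4 to 0.925 m from the base axis. Payload 5.6 kg.
Tool frame: the origin (TCP) lies midway between the tips of the shut fingers; the grasp point (between the pads) lies 19 mm behind it (robot.grasp_offset is the distance from the TCP to the grasp point, in m); z points along the fingers, y is the line along which they close (so a half turn about z gives the same grasp; the last joint's range is limited). The gripper opens to 85 mm and grips with 20 to 120 N. Pads are 22 mm wide; open, the fingers measure 114 mm over their backs; the gripper's body (76 mm by 85 mm) begins 54 mm behind the grasp point. The pads swing forward as they close: fully open they stand 13 mm farther back than shut.
Start: joints at [-1.268, 0.468, -0.012, 1.603, 0.006, 1.071, -0.056], TCP at [0.22, 0.612, 0.231] pointing down, gripper open.
Joint ranges: [-2.53, 2.53], [-0.31, 2.02], [-1.57, 1.55], [0.28, 2.44], [-1.29, 4.43], [0.15, 1.84], [-2.92, 2.92]. Speed limits (rad/s): [2.57, 2.57, 3.14, 3.14, 3.14, 3.14, 3.14].

INTERFACE

Orientations are given as a 3x3 rotation matrix whose columns are the frame's x, y, z axes.
In Python, from bench import robot, vision gives the robot as it stands.
- The arm moves only by the tool play_rows, never from a script. Its arguments are lists of equal length, an entry for each row: "twist": the turn, a rotation vector about the tool's x, y, z in rad, a list of three; "offset": the shift along the tool's x, y, z in m, a list of three; "gripper": the finger opening in m, from 0 to 0.0854. A call has exactly 5 rows; each row shifts and turns the commanded pose from where the row before left it, along the tool's axes as they then stand; what a row does not reach is not made up. A row lasts 1/12 s, in which the tool goes at most 41.7 mm and 7.16 degrees, less where a joint would pass 70% of its speed; a pose out of reach is approached as far as the arm can. A call with a gripper value outside its range is refused whole. The fingers move at their own pace and stop on an object; the grip force is fixed at half the most. Time passes only in rows, so rows that do not move let the fingers close, or fill a call up. It gives the time, the measured TCP pose, the force, the opening and the grip force at its end, in the units of the state.
- robot.state(): the state, without advancing time (a new reading comes with each control period).
- vision.get_image(name): name is "side" or "top"; returns the picture (420x560x3 uint8, blue, green, red); there is no depth.
- vision.camera_info(name): a dict with "fx", "fy", "cx", "cy" (pixels), "world_from_camera" (4x4, takes a point from camera to world coordinates). Camera axes: x right, y up, looking along -z (the intrinsics and any distortion apply to the point x, -y, -z); pixel columns grow to the right and rows downward; lengths in m; the calibration is good to about 2 mm. A picture is of the moment at which its call begins. camera_info takes no time and is no camera call.
- robot.hand_in(): hands the job in; it is judged then, once.
The state is a dict: "t": time; "joint_pos": joint angles; "joint_vel": joint speeds; "effort": joint torques, N m; "tcp_pos": TCP position; "tcp_rot": TCP orientation; "contact_force": force on the tool from outside, world axes, zero at the start; "moment": the same for the moment, N m; "grip_width": finger opening in m; "grasp_force": force on a finger pad.
Only numpy, scipy, OpenCV 4.12 (cv2) and the standard library are available. Lean on these libraries where they do the work, as an engineer would, in place of code of your own. Each camera call takes 0.05 s, during which the arm holds its last target. There are 200 camera calls.

TASK

Swing the magnifier's arm clear of the round black inspection pad, so that the lens no longer hangs over any part of it, then set the white plaster sprig mould gently on the middle of the pad, flower up, and let go of it. Then swing the lens back over the pad and leave it centred over the mould. Leave the terracotta test cup and the black rubber stopper where they stand.

Things in the scene. Friction and masses are not known exactly. Their poses are not given: they have to be found in the camera images.
- magnifier_stand: Bench magnifier, fixed: a grey foot plate 305 x 110 x 12 mm with a 20 mm steel post. Origin on the post's axis at bench level; the plate runs from 55 mm on the +x side to 250 mm on the -x side of the stand's own x axis. Foot and post as a whole stand at different places and yaws.
- pad (a point): Centre of the top face of the round black rubber inspection pad (110 mm across, with a thin white circle 96 mm across) on the foot plate. It lies 20 mm above the bench and 190 mm from the post's axis, towards the stand's -x.
- pivot (a point): Point on the vertical hinge axis of the swing arm (the post's axis), 150 mm above the bench. The hub, with its black cap, ends 27 mm above this point.
- swing_arm (a joint): Angle of the swing arm about the post, rad. 0: arm along the stand's -x, lens exactly over the pad. It grows as the arm swings clockwise seen from above; range -0.35 to 1.25. The lens is clear of the pad above about 0.6. Starts between -0.25 and 0.25. Stiff hinge, no spring: it stays where it is left; about 1.5 to 2.5 N at the knob moves it.
- lens (a point): Centre of the round lens in its white ring (108 mm across outside, 16 mm thick), 190 mm from the hinge axis, 150 mm above the bench; its underside is 142 mm above the bench. It moves with the arm.
- knob (a point): Grip point on the axis of the upright red knob at the arm's free end, 255 mm from the hinge axis, beyond the lens. The knob is a smooth cylinder 18 mm across; it stands free from 155 mm to 206 mm above the bench and this point is at 184 mm. It can turn between the fingers while the arm swings. It moves with the arm.
- sprig_mould: White plaster block with a raised flower on top, 50 mm along its x, 62 mm along its y, 26 mm high, 0.12 kg or a little more or less. Origin at the centre of its underside, z up. Stands flat on the bench; may stand in any of three places with the cup and the stopper.
- test_cup: Terracotta test cup, 62 mm across, 53 mm high. Bystander; origin at the centre of its underside.
- stopper: Black rubber stopper, a tapered block 44 x 44 x 50 mm high. Bystander; origin at the centre of its underside.
Mind the look-alikes: they are no part of the job. Leave any purple or yellow look-alike of the sprig_mould alone.

How it is judged:
By the outcome, as a careful person would: the job done as asked, in the order asked, and still so for the second after the job is handed in, with the robot touching nothing.
It also fails if it takes over 72 s, if anything falls off the work surface, if the arm or the gripper's body presses on something with over 40 N, if the wrist force passes 120 N, or if a joint passes its speed limit or range.

## Working session

There is one attempt and no reset: what is moved stays moved. The work goes in short steps, Python scripts to look and compute and a tool call to move; the robot and the scene stay as the last step left them, time stands still between calls to the robot, and variables do not carry over. Pictures are saved under pics/ and viewed, at most 10 in all, crops included, and the job is handed in when it is done.

Besides the shell and the picture viewer there is one more tool, called after "Request:" as name(argument=value, ...) on one line, values as JSON. play_rows: Moves the arm, as the interface text tells. Its arguments: {"type":"object","properties":{"twist":{"type":"array"},"offset":{"type":"array"},"gripper":{"type":"array"}},"required":["twist","offset","gripper"]}

```bash
mkdir -p pics
python3 - <<'E'
from bench import robot, vision
import cv2,numpy as np
np.set_printoptions(precision=4,suppress=True)
for n in("top","side"):
    cv2.imwrite(f"pics/{n}0.png",vision.get_image(n)); i=vision.camera_info(n); print(n,i)
s=robot.state(); print(s['t'],s['tcp_pos'],s['tcp_rot'],s['grip_width'],robot.grasp_offset)
E
```

```text
top {'fx': 544.560292199711, 'fy': 544.560292199711, 'cx': 286.2306511457182, 'cy': 210.80776361592487, 'world_from_camera': array([[-0.0113,  0.9831, -0.1825,  0.3977],
       [-0.9998, -0.0135, -0.0108,  0.1162],
       [-0.0131,  0.1824,  0.9831,  1.0745],
       [ 0.    ,  0.    ,  0.    ,  1.    ]])}
side {'fx': 387.59071852679966, 'fy': 387.59071852679966, 'cx': 276.2449777984999, 'cy': 202.55074466789475, 'world_from_camera': array([[-0.9855,  0.1224, -0.1176,  0.4939],
       [-0.1687, -0.6258,  0.7615,  0.7899],
       [ 0.0196,  0.7703,  0.6374,  0.6571],
       [ 0.    ,  0.    ,  0.    ,  1.    ]])}
0.1 [0.2202 0.611  0.2304] [[-0.9408  0.339  -0.0004]
 [ 0.339   0.9408 -0.0016]
 [-0.0001 -0.0016 -1.    ]] 0.08560603375017596 0.0187
```

View pics/top0.png

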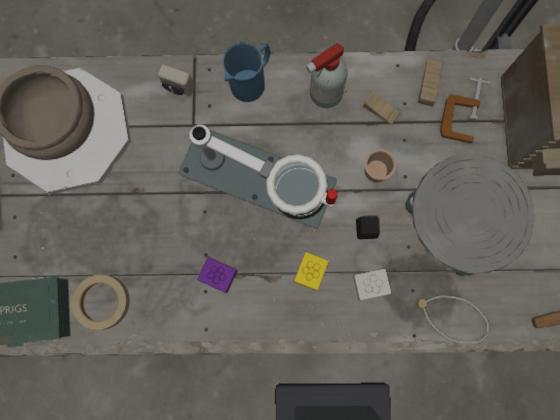

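View pics/side0.png

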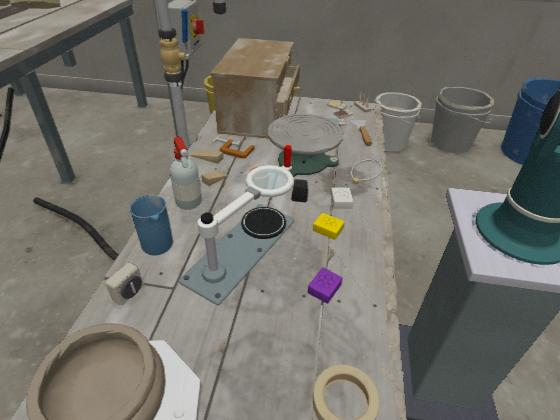

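Candidates for the mould: white (373,284), yellow (311,271) and purple (217,275). White matches the description. In the top view I see the cup at (380,165), stopper at (368,228), hub cap at (200,135), lens at (297,185) and knob at (332,197).

```bash
cat > h.py <<'E'
from bench import robot, vision
import cv2,numpy as np
np.set_printoptions(precision=4,suppress=True)
def bp(n,u,v,z):
    i=vision.camera_info(n);T=i['world_from_camera']
    d=T[:3,:3]@np.array([(u-i['cx'])/i['fx'],-(v-i['cy'])/i['fy'],-1]);o=T[:3,3]
    return o+d*(z-o[2])/d[2]
def pj(n,p):
    i=vision.camera_info(n);T=i['world_from_camera'];c=T[:3,:3].T@(np.array(p)-T[:3,3])
    return np.array([i['cx']+i['fx']*c[0]/-c[2],i['cy']-i['fy']*c[1]/-c[2]])
E
python3 - <<'E'
from h import *
a=cv2.imread('pics/top0.png')
c=cv2.resize(a[110:310,170:410],None,fx=3,fy=3,interpolation=cv2.INTER_CUBIC);cv2.imwrite('pics/c0.png',c[:, :])
b=cv2.imread('pics/side0.png')
def comp(im,m,box):
    u0,v0,u1,v1=box;k=np.zeros(m.shape,np.uint8);k[v0:v1,u0:u1]=m[v0:v1,u0:u1]*255
    cs,_=cv2.findContours(k,0,2);return max(cs,key=cv2.contourArea)
h=cv2.cvtColor(a,cv2.COLOR_BGR2HSV)
w=(h[...,1]<45)&(h[...,2]>165)
m=comp(a,w,(345,260,400,310));r=cv2.minAreaRect(m);print('mould',r,cv2.contourArea(m))
box=np.array([bp('top',*p,.026) for p in cv2.boxPoints(r)]);print(box,box.mean(0),np.linalg.norm(box[1]-box[0]),np.linalg.norm(box[2]-box[1]))
red=(h[...,1]>150)&(h[...,2]>120)&((h[...,0]<8)|(h[...,0]>172))
k=comp(a,red,(320,180,345,210));print('knob',cv2.boundingRect(k),cv2.minEnclosingCircle(k))
e=cv2.fitEllipse(comp(a,w,(262,150,330,220)));print('lens',e)
hub=bp('top',200,134,.177);kn=bp('top',332,196.5,.19);le=bp('top',297,185.5,.158)
print(hub,kn,le,np.linalg.norm((kn-hub)[:2]),np.linalg.norm((le-hub)[:2]))
for p in [(268,222),(264,221)]: print('pad side',bp('side',264,222,.02))
E
```

```text
mould ((363.0, 298.0), (0.0, 0.0), 0.0) 0.0
[[ 0.422 -0.016  0.026]
 [ 0.422 -0.016  0.026]
 [ 0.422 -0.016  0.026]
 [ 0.422 -0.016  0.026]] [ 0.422 -0.016  0.026] 0.0 0.0
knob (327, 189, 10, 10) ((331.8333435058594, 193.5), 4.859218120574951)
lens ((296.5319519042969, 183.5928497314453), (55.55113983154297, 57.99199676513672), 102.91038513183594)
[0.7011 0.2734 0.177 ] [0.585  0.0498 0.19  ] [0.612  0.1073 0.158 ] 0.2519126534300148 0.18850381219715323
pad side [0.6282 0.1074 0.02  ]
pad side [0.6282 0.1074 0.02  ]
```

View pics/c0.png

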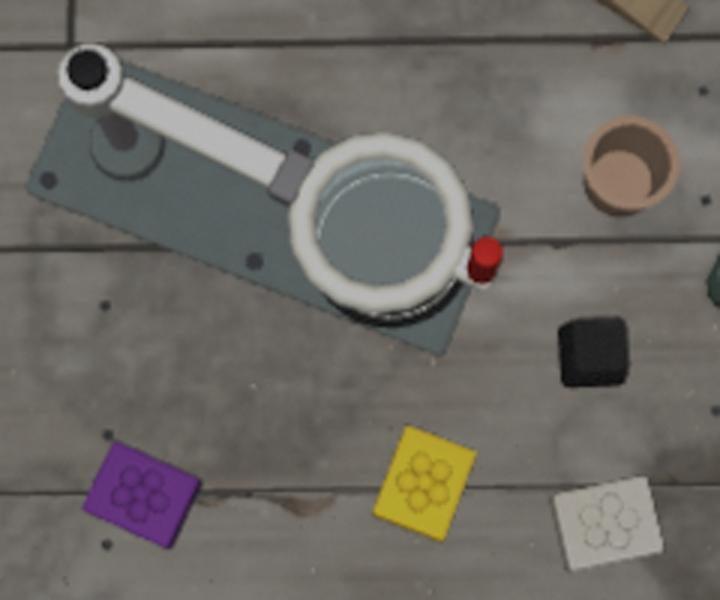

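The crop shows the white flower block, corners at crop (553,495), (645,477), (663,550), (570,571). It is the plaster mould. The foot plate's long edge runs from (28,188) to (443,355), with its right corners at (443,355) and (499,207).

Run:
```python
from h import *
f=lambda u,v,z:bp('top',u/3+170-1/3,v/3+110-1/3,z)
B=np.array([f(*p,.026) for p in [(553,495),(645,477),(663,550),(570,571)]])
print('mould',B.mean(0),np.linalg.norm(np.diff(B,axis=0),axis=1)); l=B[1]-B[0]+B[2]-B[3];print('long yaw',np.degrees(np.arctan2(l[1],l[0])))
P=np.array([f(*p,.012) for p in [(28,188),(443,355),(499,207)]])
print(P,np.linalg.norm(np.diff(P,axis=0),axis=1))
d=(P[1]-P[0])[:2];d/=np.linalg.norm(d); e=(P[1]-P[2])[:2]; print('d',d,np.degrees(np.arctan2(d[1],d[0])), np.degrees(np.arctan2(e[1],e[0])))
end=((P[1]+P[2])/2)[:2]; hub=f(87,70,.177)[:2];print('hub',hub,'hub from plate',end-.25*d)
h=(hub+end-.25*d)/2
kn=f(487,245,.206)[:2]; ll=f(380,222,.158)[:2];print('knob',kn,np.linalg.norm(kn-h),'lens',ll,np.linalg.norm(ll-h))
a0=np.arctan2(d[1],d[0]); print('pad',h+.19*d,'arm ang',a0-np.arctan2(*(kn-h)[::-1]),a0-np.arctan2(*(ll-h)[::-1]))
for q in (0,.3,.6,.8,.9,1,1.2):
    a=a0-q;k=h+.255*np.array([np.cos(a),np.sin(a)]);print(q,k,np.hypot(*k))
print('cup',f(628,160,.053),'stop',f(597,342,.05))
for n in('top','side'): print(n,pj(n,[*(h+.19*d),.02]),pj(n,[*h,.177]),pj(n,[*kn,.206]))
```

```text
mould [ 0.4481 -0.0346  0.026 ] [0.06   0.0472 0.0606]
long yaw -78.92144763130753
[[0.6768 0.3433 0.012 ]
 [0.5597 0.067  0.012 ]
 [0.6591 0.0275 0.012 ]] [0.3001 0.107 ]
d [-0.3905 -0.9206] -112.9858243591002 158.31238075536342
hub [0.703  0.2757] hub from plate [0.707  0.2774]
knob [0.5902 0.0508] 0.25325656999457197 lens [0.6153 0.1084] 0.190618888164615
pad [0.6308 0.1016] arm ang 0.0691098625003812 0.08869615299583855
0 [0.6054 0.0418] 0.6068508512753295
0.3 [0.5405 0.0817] 0.5466250434015614
0.6 [0.4903 0.139 ] 0.5095840891222391
0.8 [0.4672 0.1844] 0.5022961278066163
0.9 [0.4592 0.2086] 0.5043745767627277
1 [0.4536 0.2335] 0.5102196219086311
1.2 [0.4501 0.2843] 0.5323758947961558
cup [ 0.679  -0.0531  0.053 ] stop [ 0.5609 -0.0289  0.05  ]
top [299.2511 192.1183] [198.1981 131.8889] [332.     191.3333]
side [263.4301 220.2907] [205.991  214.7716] [285.6505 145.5089]
```

Everything agrees: hinge at about (0.705, 0.277), pad at about (0.631, 0.102), arm angle about +0.08, knob at (0.590, 0.051) and mould at (0.448, -0.035). I'm moving above the knob, then turning the fingers to close across the arm.

Request:
play_rows(twist=[[0,0,0],[0,0,0],[0,0,0],[0,0,0],[0,0,0]], offset=[[-0.0269,-0.0201,-0.002],[-0.0269,-0.0201,-0.002],[-0.0269,-0.0201,-0.002],[-0.0269,-0.0201,-0.002],[-0.0269,-0.0201,-0.002]], gripper=[0.085,0.085,0.085,0.085,0.085])

```text
t: 0.52
tcp_pos: [0.3133, 0.4697, 0.2409]
tcp_rot: [[-0.941, 0.339, -0.0], [0.339, 0.941, -0.001], [0.0, -0.001, -1.0]]
contact_force: [0.2, -0.7, 0.1]
grip_width: 0.0848
grasp_force: 0.0
```

Request:
play_rows(twist=[[0,0,0],[0,0,0],[0,0,0],[0,0,0],[0,0,0]], offset=[[-0.0269,-0.0201,-0.002],[-0.0269,-0.0201,-0.002],[-0.0269,-0.0201,-0.002],[-0.0269,-0.0201,-0.002],[-0.0269,-0.0201,-0.002]], gripper=[0.085,0.085,0.085,0.085,0.085])

```text
t: 0.93
tcp_pos: [0.4057, 0.3295, 0.2512]
tcp_rot: [[-0.941, 0.339, -0.0], [0.339, 0.941, -0.0], [0.0, -0.0, -1.0]]
contact_force: [0.9, -0.0, 0.4]
grip_width: 0.0848
grasp_force: 0.0
```

Request:
play_rows(twist=[[0,0,0],[0,0,0],[0,0,0],[0,0,0],[0,0,0]], offset=[[-0.0269,-0.0201,-0.002],[-0.0269,-0.0201,-0.002],[-0.0269,-0.0201,-0.002],[-0.0269,-0.0201,-0.002],[-0.0269,-0.0201,-0.002]], gripper=[0.085,0.085,0.085,0.085,0.085])

```text
t: 1.35
tcp_pos: [0.4982, 0.1895, 0.2612]
tcp_rot: [[-0.941, 0.339, -0.0], [0.339, 0.941, -0.0], [0.0, -0.0, -1.0]]
contact_force: [0.3, -0.3, -0.1]
grip_width: 0.0849
grasp_force: 0.0
```

Request:
play_rows(twist=[[0,0,0],[0,0,0],[0,0,0],[0,0,0],[0,0,0]], offset=[[-0.0269,-0.0201,-0.002],[-0.0269,-0.0201,-0.002],[-0.0269,-0.0201,-0.002],[-0.0269,-0.0201,-0.002],[-0.0269,-0.0201,-0.002]], gripper=[0.085,0.085,0.085,0.085,0.085])

```text
t: 1.77
tcp_pos: [0.5906, 0.0495, 0.2711]
tcp_rot: [[-0.941, 0.339, -0.001], [0.339, 0.941, 0.0], [0.001, -0.0, -1.0]]
contact_force: [0.6, 0.6, -0.3]
grip_width: 0.0847
grasp_force: 0.0
```

Request:
play_rows(twist=[[0,0,0.113],[0,0,0.113],[0,0,0.113],[0,0,0.113],[0,0,0.113]], offset=[[0,0,0],[0,0,0],[0,0,0],[0,0,0],[0,0,0]], gripper=[0.085,0.085,0.085,0.085,0.085])

```text
t: 2.18
tcp_pos: [0.5899, 0.0508, 0.2708]
tcp_rot: [[-0.608, 0.794, -0.001], [0.794, 0.608, -0.0], [0.001, -0.001, -1.0]]
contact_force: [-0.3, 0.1, -0.3]
grip_width: 0.0853
grasp_force: 0.0
```

Request:
play_rows(twist=[[0,0,0.113],[0,0,0.113],[0,0,0.113],[0,0,0.113],[0,0,0.113]], offset=[[0,0,0],[0,0,0],[0,0,0],[0,0,0],[0,0,0]], gripper=[0.085,0.085,0.085,0.085,0.085])

```text
t: 2.6
tcp_pos: [0.5899, 0.051, 0.2709]
tcp_rot: [[-0.089, 0.996, -0.001], [0.996, 0.089, -0.0], [-0.0, -0.001, -1.0]]
contact_force: [-0.7, -0.5, 0.4]
grip_width: 0.0846
grasp_force: 0.0
```

Request:
play_rows(twist=[[0,0,0.113],[0,0,0.113],[0,0,0.113],[0,0,0.113],[0,0,0.113]], offset=[[0,0,0],[0,0,0],[0,0,0],[0,0,0],[0,0,0]], gripper=[0.085,0.085,0.085,0.085,0.085])

```text
t: 3.02
tcp_pos: [0.5899, 0.051, 0.2709]
tcp_rot: [[0.458, 0.889, -0.001], [0.889, -0.458, -0.0], [-0.0, -0.001, -1.0]]
contact_force: [-0.8, -0.1, -0.2]
grip_width: 0.0853
grasp_force: 0.0
```

Run:
```python
from h import *
im=vision.get_image('side');p=[0.5899,.051,.184];print(pj('side',p),pj('side',[.59,.051,.27]),pj('side',[.59,.051,.206]))
cv2.imwrite('pics/s1.png',cv2.resize(im[40:240,200:400],None,fx=3,fy=3))
b=cv2.imread('pics/side0.png');h=cv2.cvtColor(b,cv2.COLOR_BGR2HSV)
m=((h[...,1]>150)&(h[...,2]>120)&((h[...,0]<8)|(h[...,0]>172)))[140:180,275:300]
y,x=np.nonzero(m);print(x.min()+275,x.max()+275,y.min()+140,y.max()+140,x.mean()+275,y.mean()+140)
```

```text
[285.4381 153.986 ] [286.8016 119.4532] [285.7373 145.5667]
284 290 145 166 287.7027027027027 149.1081081081081
```

View pics/s1.png

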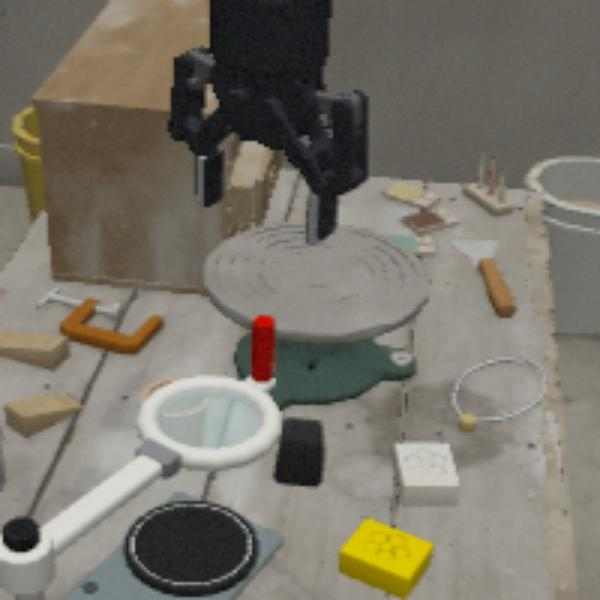

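The open fingers are above the red knob at crop (263,345), which is full-image (287,155), about 3 mm off the prediction in x. That is well within the opening. I'm descending and closing.

Request:
play_rows(twist=[[0,0,0],[0,0,0],[0,0,0],[0,0,0],[0,0,0]], offset=[[0,-0.003,0.02],[0,0,0.02],[0,0,0.025],[0,0,0.025],[0,0,0.016]], gripper=[0.085,0.085,0.085,0.085,0.085])

```text
t: 3.48
tcp_pos: [0.5861, 0.0525, 0.1627]
tcp_rot: [[0.45, 0.893, -0.003], [0.893, -0.45, -0.0], [-0.002, -0.003, -1.0]]
contact_force: [-0.6, -0.3, 0.8]
grip_width: 0.0851
grasp_force: 0.0
```

Request:
play_rows(twist=[[0,0,0],[0,0,0],[0,0,0],[0,0,0],[0,0,0]], offset=[[0,0,0],[0,0,0],[0,0,0],[0,0,0],[0,0,0]], gripper=[0.06,0.05,0.04,0.03,0.025])

```text
t: 3.9
tcp_pos: [0.5883, 0.0524, 0.1667]
tcp_rot: [[0.453, 0.892, 0.002], [0.892, -0.453, 0.001], [0.002, 0.002, -1.0]]
contact_force: [0.3, 0.3, -0.4]
grip_width: 0.0259
grasp_force: 0.0
```

Request:
play_rows(twist=[[0,0,0],[0,0,0],[0,0,0],[0,0,0],[0,0,0]], offset=[[0,0,0],[0,0,0],[0,0,0],[0,0,0],[0,0,0]], gripper=[0.02,0.012,0.012,0.012,0.012])

```text
t: 4.32
tcp_pos: [0.588, 0.0524, 0.1663]
tcp_rot: [[0.453, 0.892, 0.001], [0.892, -0.453, 0.001], [0.001, 0.001, -1.0]]
contact_force: [-2.2, 0.5, 6.8]
grip_width: 0.0165
grasp_force: 58.3
```

The knob is gripped. I'm swinging it clockwise about 0.82 rad along the arc.

Request:
play_rows(twist=[[0,0,0.041],[0,0,0.041],[0,0,0.041],[0,0,0.041],[0,0,0.041]], offset=[[0.0002,-0.01045,0],[0.0002,-0.01045,0],[0.0002,-0.01045,0],[0.0002,-0.01045,0],[0.0002,-0.01045,0]], gripper=[0.012,0.012,0.012,0.012,0.012])

```text
t: 4.73
tcp_pos: [0.5448, 0.0807, 0.1663]
tcp_rot: [[0.627, 0.779, 0.004], [0.779, -0.627, 0.0], [0.003, 0.003, -1.0]]
contact_force: [3.4, 0.9, 3.1]
grip_width: 0.0164
grasp_force: 59.6
```

Request:
play_rows(twist=[[0,0,0.041],[0,0,0.041],[0,0,0.041],[0,0,0.041],[0,0,0.041]], offset=[[0.0002,-0.01045,0],[0.0002,-0.01045,0],[0.0002,-0.01045,0],[0.0002,-0.01045,0],[0.0002,-0.01045,0]], gripper=[0.012,0.012,0.012,0.012,0.012])

```text
t: 5.15
tcp_pos: [0.5079, 0.1176, 0.1663]
tcp_rot: [[0.772, 0.635, 0.004], [0.635, -0.772, 0.001], [0.004, 0.002, -1.0]]
contact_force: [3.4, 0.8, 1.6]
grip_width: 0.0165
grasp_force: 59.5
```

Request:
play_rows(twist=[[0,0,0.041],[0,0,0.041],[0,0,0.041],[0,0,0.041],[0,0,0.041]], offset=[[0.0002,-0.01045,0],[0.0002,-0.01045,0],[0.0002,-0.01045,0],[0.0002,-0.01045,0],[0.0002,-0.01045,0]], gripper=[0.012,0.012,0.012,0.012,0.012])

```text
t: 5.57
tcp_pos: [0.4794, 0.1611, 0.1664]
tcp_rot: [[0.885, 0.465, 0.005], [0.465, -0.885, 0.001], [0.005, 0.001, -1.0]]
contact_force: [5.7, 1.3, 0.6]
grip_width: 0.0165
grasp_force: 59.3
```

Request:
play_rows(twist=[[0,0,0.041],[0,0,0.041],[0,0,0.041],[0,0,0.041],[0,0,0.041]], offset=[[0.0002,-0.01045,0],[0.0002,-0.01045,0],[0.0002,-0.01045,0],[0.0002,-0.01045,0],[0.0002,-0.01045,0]], gripper=[0.012,0.012,0.012,0.012,0.012])

```text
t: 5.98
tcp_pos: [0.4604, 0.2095, 0.1664]
tcp_rot: [[0.961, 0.275, 0.006], [0.275, -0.961, 0.001], [0.006, 0.001, -1.0]]
contact_force: [6.9, -0.0, -2.3]
grip_width: 0.017
grasp_force: 59.2
```

Request:
play_rows(twist=[[0,0,0],[0,0,0],[0,0,0],[0,0,0],[0,0,0]], offset=[[0,0,0],[0,0,0],[0,0,0],[0,0,0],[0,0,0]], gripper=[0.012,0.012,0.03,0.05,0.085])

```text
t: 6.4
tcp_pos: [0.4574, 0.2085, 0.1651]
tcp_rot: [[0.961, 0.277, -0.001], [0.277, -0.961, -0.0], [-0.001, 0.0, -1.0]]
contact_force: [0.6, -0.2, 0.2]
grip_width: 0.0519
grasp_force: 0.0
```

Request:
play_rows(twist=[[0,0,0],[0,0,0],[0,0,0],[0,0,0],[0,0,0]], offset=[[0,0,0],[0,0,0],[0,0,0],[0,0,-0.02],[0,0,-0.03]], gripper=[0.085,0.085,0.085,0.085,0.085])

```text
t: 6.82
tcp_pos: [0.456, 0.2078, 0.2137]
tcp_rot: [[0.961, 0.277, -0.004], [0.277, -0.961, -0.004], [-0.005, 0.003, -1.0]]
contact_force: [-0.6, 0.6, 0.2]
grip_width: 0.085
grasp_force: 0.0
```

Request:
play_rows(twist=[[0,0,-0.1],[0,0,-0.1],[0,0,-0.1],[0,0,-0.1],[0,0,-0.1]], offset=[[0,0,-0.03],[0,0,-0.02],[0,0,0],[0,0,0],[0,0,0]], gripper=[0.085,0.085,0.085,0.085,0.085])

```text
t: 7.23
tcp_pos: [0.4579, 0.2089, 0.2658]
tcp_rot: [[0.707, 0.707, 0.001], [0.707, -0.707, 0.001], [0.001, -0.0, -1.0]]
contact_force: [-0.5, -0.3, -0.3]
grip_width: 0.0847
grasp_force: 0.0
```

Request:
play_rows(twist=[[0,0,-0.1],[0,0,-0.1],[0,0,-0.1],[0,0,-0.1],[0,0,-0.1]], offset=[[0,0,0],[0,0,0],[0,0,0],[0,0,0],[0,0,0]], gripper=[0.085,0.085,0.085,0.085,0.085])

```text
t: 7.65
tcp_pos: [0.4578, 0.2086, 0.2652]
tcp_rot: [[0.282, 0.96, -0.0], [0.96, -0.282, -0.0], [-0.0, -0.0, -1.0]]
contact_force: [0.0, -0.3, 0.4]
grip_width: 0.085
grasp_force: 0.0
```

Request:
play_rows(twist=[[0,0,-0.1],[0,0,-0.1],[0,0,-0.1],[0,0,-0.1],[0,0,-0.1]], offset=[[0,0,0],[0,0,0],[0,0,0],[0,0,0],[0,0,0]], gripper=[0.085,0.085,0.085,0.085,0.085])

```text
t: 8.07
tcp_pos: [0.4577, 0.2086, 0.2652]
tcp_rot: [[-0.213, 0.977, -0.0], [0.977, 0.213, -0.0], [0.0, -0.0, -1.0]]
contact_force: [0.2, 0.2, -0.0]
grip_width: 0.0848
grasp_force: 0.0
```

Run:
```python
from h import *
from scipy.optimize import least_squares
K=np.array([(0.588,.0524),(.5448,.0807),(.5079,.1176),(.4794,.1611),(.4604,.2095)])
s=least_squares(lambda c:np.hypot(*(K-c[:2]).T)-.255,[.705,.276]);print('hub',s.x,s.fun)
im=vision.get_image('top');cv2.imwrite('pics/t2.png',cv2.resize(im[100:310,180:420],None,fx=3,fy=3,interpolation=cv2.INTER_CUBIC))
im=vision.get_image('side');cv2.imwrite('pics/s2raw.png',im)
```

```text
hub [0.7058 0.2785] [-0.0001  0.      0.0001  0.     -0.0001]
```

View pics/t2.png

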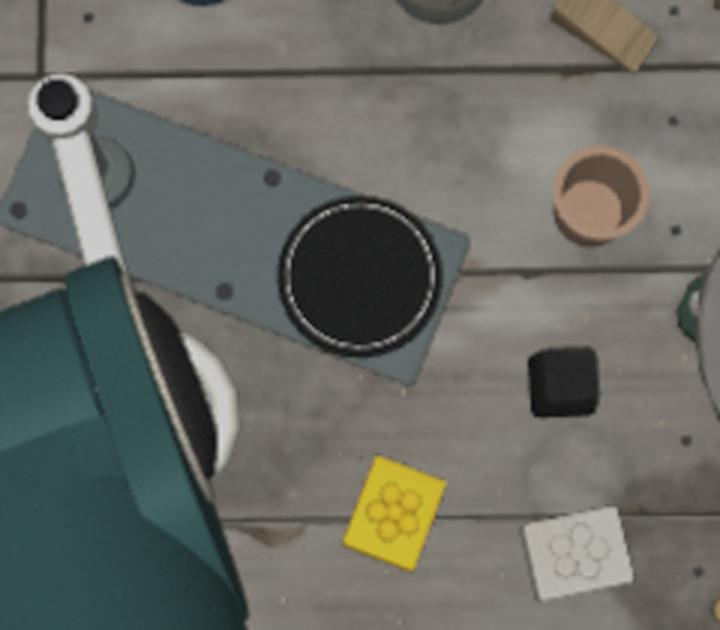

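The lens has swung clear. The pad is open to view, with its circle centred at crop (361,276), full-image (300,191.7). The mould is still at crop (578,553).

Run:
```python
from h import *
f=lambda u,v,z:bp('top',u/3+180-1/3,v/3+100-1/3,z)
im=cv2.imread('pics/t2.png');g=cv2.cvtColor(im,6)
c=cv2.HoughCircles(g[190:360,270:450],3,1,50,param1=100,param2=20,minRadius=60,maxRadius=90);print(c)
hub=np.array([.7058,.2785]);p=f(361,276,.02)[:2];print('pad top',p,np.linalg.norm(p-hub),np.degrees(np.arctan2(*(p-hub)[::-1])))
s=cv2.imread('pics/s2raw.png');gr=cv2.cvtColor(s,6);m=np.zeros_like(gr);m[200:245,230:300]=(gr[200:245,230:300]<45)*255
cs,_=cv2.findContours(m,0,2);e=cv2.fitEllipse(max(cs,key=cv2.contourArea));print(e);q=bp('side',*e[0],.018)[:2];print('pad side',q,np.linalg.norm(q-hub))
B=np.array([f(*p,.026) for p in [(524,525),(615,507),(633,580),(541,601)]]);print('mould',B.mean(0))
```

```text
[[[89.5 86.5 82.3]]]
pad top [0.6317 0.1001] 0.19313916668279352 -112.56486902244441
((260.7265319824219, 214.11021423339844), (8.51380729675293, 29.947996139526367), 84.14957427978516)
pad side [0.6423 0.0783] 0.21004589241006538
mould [ 0.4481 -0.0349  0.026 ]
```

Request:
play_rows(twist=[[0,0,0],[0,0,0],[0,0,0],[0,0,0],[0,0,0]], offset=[[-0.0235,-0.0062,0],[-0.0235,-0.0062,0],[-0.0235,-0.0062,0],[-0.0235,-0.0062,0],[-0.0235,-0.0062,0]], gripper=[0.085,0.085,0.085,0.085,0.085])

```text
t: 8.58
tcp_pos: [0.4517, 0.0862, 0.2653]
tcp_rot: [[-0.205, 0.979, -0.0], [0.979, 0.205, 0.0], [0.0, -0.0, -1.0]]
contact_force: [0.9, 0.3, 0.1]
grip_width: 0.0848
grasp_force: 0.0
```

Request:
play_rows(twist=[[0,0,0],[0,0,0],[0,0,0],[0,0,0],[0,0,0.02]], offset=[[-0.0235,-0.0062,0.02],[-0.0235,-0.0062,0.02],[-0.0235,-0.0062,0.02],[-0.0235,-0.0062,0.02],[-0.0235,-0.0062,0.02]], gripper=[0.085,0.085,0.085,0.085,0.085])

```text
t: 9.0
tcp_pos: [0.446, -0.035, 0.1647]
tcp_rot: [[-0.186, 0.983, 0.001], [0.983, 0.186, 0.0], [0.0, 0.001, -1.0]]
contact_force: [0.2, 0.9, -0.2]
grip_width: 0.0854
grasp_force: 0.0
```

Request:
play_rows(twist=[[0,0,0],[0,0,0],[0,0,0],[0,0,0],[0,0,0]], offset=[[0,0,0.025],[0,0,0.025],[0,0,0.025],[0,0,0.02],[0,0,0]], gripper=[0.085,0.085,0.085,0.085,0.085])

```text
t: 9.42
tcp_pos: [0.4436, -0.0342, 0.0674]
tcp_rot: [[-0.186, 0.983, -0.006], [0.983, 0.186, -0.001], [-0.0, -0.007, -1.0]]
contact_force: [-0.8, 0.7, -0.5]
grip_width: 0.0851
grasp_force: 0.0
```

Run:
```python
from h import *
print(robot.state()['tcp_pos'])
im=vision.get_image('side');u,v=pj('side',[.447,-.034,.03]).astype(int);print(u,v)
cv2.imwrite('pics/s3.png',cv2.resize(im[v-60:v+50,u-70:u+70],None,fx=5,fy=5,interpolation=cv2.INTER_CUBIC))
```

```text
[ 0.4436 -0.0342  0.0674]
341 192
```

View pics/s3.png

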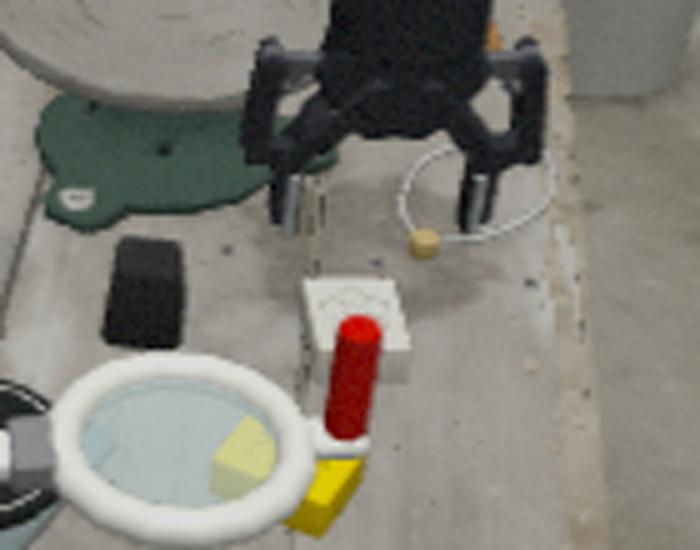

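The fingers at crop (285,215) and (475,215) straddle the mould's top at (355,315), which matches the predicted position. I'm descending and gripping.

Request:
play_rows(twist=[[0,0,0],[0,0,0],[0,0,0],[0,0,0],[0,0,0]], offset=[[0,0.001,0.02],[0,0,0.02],[0,0,0.014],[0,0,0.008],[0,0,0.003]], gripper=[0.085,0.085,0.085,0.085,0.085])

```text
t: 9.88
tcp_pos: [0.4476, -0.0338, 0.0055]
tcp_rot: [[-0.188, 0.982, 0.0], [0.982, 0.188, 0.0], [-0.0, 0.0, -1.0]]
contact_force: [-0.7, -0.1, 0.1]
grip_width: 0.0849
grasp_force: 0.0
```

Request:
play_rows(twist=[[0,0,0],[0,0,0],[0,0,0],[0,0,0],[0,0,0]], offset=[[0,0,0],[0,0,0],[0,0,0],[0,0,0],[0,0,0]], gripper=[0.075,0.065,0.058,0.053,0.049])

```text
t: 10.3
tcp_pos: [0.4477, -0.0337, 0.006]
tcp_rot: [[-0.189, 0.982, 0.001], [0.982, 0.189, 0.0], [0.0, 0.001, -1.0]]
contact_force: [-1.6, -0.3, 5.1]
grip_width: 0.0493
grasp_force: 14.8
```

Request:
play_rows(twist=[[0,0,0],[0,0,0],[0,0,0],[0,0,0],[0,0,0]], offset=[[0,0,0],[0,0,0],[0,0,0],[0,0,0],[0,0,0]], gripper=[0.045,0.042,0.042,0.042,0.042])

```text
t: 10.72
tcp_pos: [0.4476, -0.0337, 0.0063]
tcp_rot: [[-0.189, 0.982, 0.001], [0.982, 0.189, 0.001], [0.001, 0.001, -1.0]]
contact_force: [-2.3, 0.7, 10.8]
grip_width: 0.048
grasp_force: 61.1
```

Request:
play_rows(twist=[[0,0,0],[0,0,0],[0,0,0],[0,0,0],[0,0,0]], offset=[[0,0,-0.01],[0,0,-0.02],[0,0,-0.03],[0,0,-0.03],[0,0,-0.02]], gripper=[0.042,0.042,0.042,0.042,0.042])

```text
t: 11.13
tcp_pos: [0.4475, -0.0342, 0.1177]
tcp_rot: [[-0.188, 0.982, 0.002], [0.982, 0.188, 0.0], [-0.0, 0.002, -1.0]]
contact_force: [0.4, 0.0, -1.0]
grip_width: 0.0484
grasp_force: 63.2
```

Request:
play_rows(twist=[[0,0,0],[0,0,0],[0,0,0],[0,0,0],[0,0,0]], offset=[[0.0099,0.0206,0],[0.0099,0.0206,0],[0.0099,0.0206,0],[0.0099,0.0206,0],[0.0099,0.0206,0]], gripper=[0.042,0.042,0.042,0.042,0.042])

```text
t: 11.55
tcp_pos: [0.5395, 0.0351, 0.116]
tcp_rot: [[-0.189, 0.982, 0.0], [0.982, 0.189, 0.0], [0.0, 0.0, -1.0]]
contact_force: [0.9, -0.5, -0.9]
grip_width: 0.048
grasp_force: 63.3
```

Request:
play_rows(twist=[[0,0,0],[0,0,0],[0,0,0],[0,0,0],[0,0,0]], offset=[[0.0099,0.0206,0],[0.0099,0.0206,0],[0.0099,0.0206,0],[0.0099,0.0206,0],[0.0099,0.0206,0]], gripper=[0.042,0.042,0.042,0.042,0.042])

```text
t: 11.97
tcp_pos: [0.6312, 0.1031, 0.1158]
tcp_rot: [[-0.189, 0.982, -0.0], [0.982, 0.189, -0.0], [-0.0, -0.0, -1.0]]
contact_force: [0.8, 0.1, -1.7]
grip_width: 0.048
grasp_force: 63.3
```

Request:
play_rows(twist=[[0,0,0],[0,0,0],[0,0,0],[0,0,0],[0,0,0]], offset=[[0,0,0.015],[0,0,0.02],[0,0,0.02],[0,0,0.015],[0,0,0.008]], gripper=[0.042,0.042,0.042,0.042,0.042])

```text
t: 12.38
tcp_pos: [0.6291, 0.1021, 0.0353]
tcp_rot: [[-0.189, 0.982, -0.003], [0.982, 0.189, -0.001], [-0.0, -0.003, -1.0]]
contact_force: [-0.1, 0.6, -1.3]
grip_width: 0.0484
grasp_force: 63.1
```

Run:
```python
from h import *
print(robot.state()['tcp_pos'],robot.state()['grip_width'])
print(pj('side',[.6315,.1025,.026]))
im=vision.get_image('side');cv2.imwrite('pics/s4.png',cv2.resize(im[140:260,190:340],None,fx=5,fy=5,interpolation=cv2.INTER_CUBIC))
```

```text
[0.6291 0.1021 0.0353] 0.048384719189322904
[263.0722 218.6562]
```

View pics/s4.png

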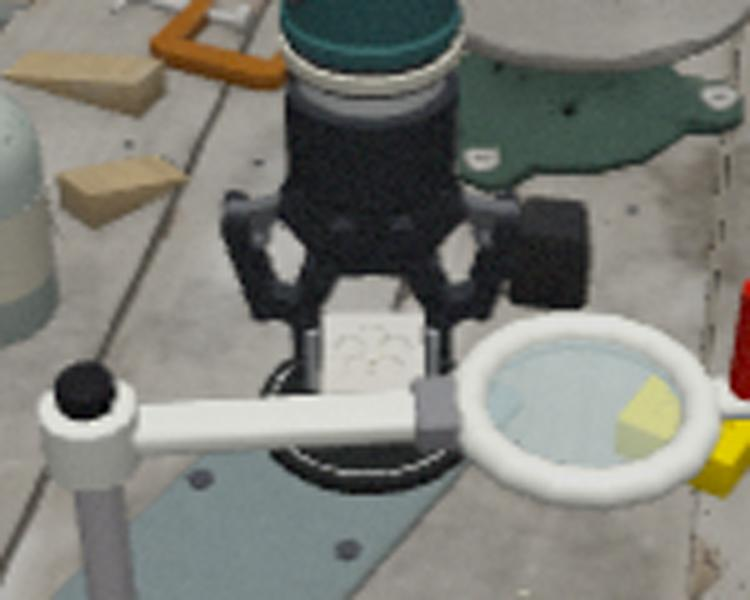

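The mould hangs centred over the pad, at crop (372,350) with the ring centred near (368,400). I'm lowering it slowly.

Request:
play_rows(twist=[[0,0,0],[0,0,0],[0,0,0],[0,0,0],[0,0,0]], offset=[[0,0,0.003],[0,0,0.002],[0,0,0.002],[0,0,0.002],[0,0,0.001]], gripper=[0.042,0.042,0.042,0.042,0.042])

```text
t: 12.85
tcp_pos: [0.6311, 0.1024, 0.0277]
tcp_rot: [[-0.189, 0.982, 0.001], [0.982, 0.189, 0.0], [0.0, 0.001, -1.0]]
contact_force: [0.7, -0.2, -1.2]
grip_width: 0.0485
grasp_force: 63.1
```

Request:
play_rows(twist=[[0,0,0],[0,0,0],[0,0,0],[0,0,0],[0,0,0]], offset=[[0,0,0.0005],[0,0,0.0005],[0,0,0.0005],[0,0,0],[0,0,0]], gripper=[0.042,0.042,0.042,0.042,0.042])

```text
t: 13.27
tcp_pos: [0.6309, 0.1023, 0.0264]
tcp_rot: [[-0.189, 0.982, 0.0], [0.982, 0.189, 0.0], [0.0, 0.0, -1.0]]
contact_force: [-1.6, -0.1, 5.2]
grip_width: 0.0482
grasp_force: 63.8
```

Touchdown at 5 N. I'm releasing, going up, and returning to the knob.

Request:
play_rows(twist=[[0,0,0],[0,0,0],[0,0,0],[0,0,0],[0,0,0]], offset=[[0,0,0],[0,0,0],[0,0,0],[0,0,0],[0,0,0]], gripper=[0.048,0.052,0.06,0.07,0.085])

```text
t: 13.68
tcp_pos: [0.6308, 0.1023, 0.0256]
tcp_rot: [[-0.189, 0.982, 0.0], [0.982, 0.189, -0.0], [-0.0, 0.0, -1.0]]
contact_force: [-0.4, -0.3, 0.6]
grip_width: 0.0802
grasp_force: 0.0
```

Request:
play_rows(twist=[[0,0,0],[0,0,0],[0,0,0],[0,0,0],[0,0,0]], offset=[[0,0,0],[0,0,0],[0,0,-0.005],[0,0,-0.02],[0,0,-0.03]], gripper=[0.085,0.085,0.085,0.085,0.085])

```text
t: 14.1
tcp_pos: [0.6287, 0.102, 0.0791]
tcp_rot: [[-0.189, 0.982, -0.005], [0.982, 0.189, -0.002], [-0.001, -0.005, -1.0]]
contact_force: [-0.2, -0.4, -0.1]
grip_width: 0.0845
grasp_force: 0.0
```

Request:
play_rows(twist=[[0,0,0],[0,0,0],[0,0,0],[0,0,0],[0,0,0]], offset=[[0,0,-0.038],[0,0,-0.038],[0,0,-0.038],[0,0,-0.038],[0,0,-0.038]], gripper=[0.085,0.085,0.085,0.085,0.085])

```text
t: 14.52
tcp_pos: [0.6304, 0.102, 0.2732]
tcp_rot: [[-0.188, 0.982, 0.0], [0.982, 0.188, 0.0], [0.0, 0.0, -1.0]]
contact_force: [1.7, 0.2, -0.2]
grip_width: 0.0851
grasp_force: 0.0
```

Run:
```python
from h import *
print(robot.state()['tcp_pos'])
i=vision.get_image('side');t=vision.get_image('top')
a=cv2.resize(i[170:270,220:320],(400,400),interpolation=2);b=cv2.resize(t[140:240,250:350],(400,400),interpolation=2)
cv2.imwrite('pics/s5.png',np.hstack([a,b]))
print(pj('side',[.6315,.1025,.02]),pj('top',[.6315,.1025,.02]))
```

```text
[0.6304 0.102  0.2732]
[263.0773 220.4852] [298.8138 191.7753]
```

View pics/s5.png

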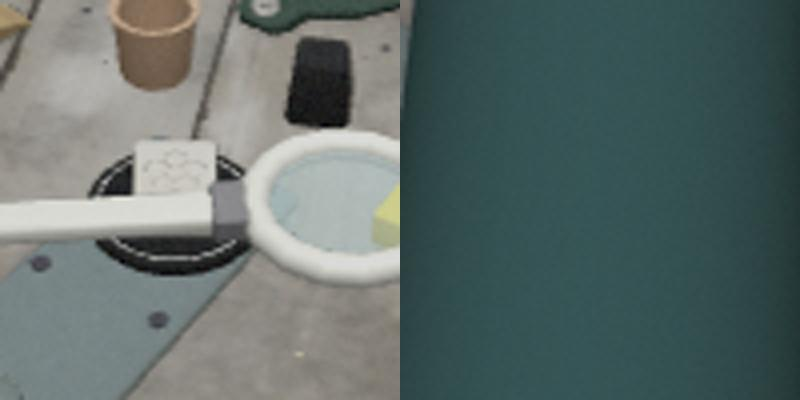

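The mould stands flat, flower up, on the pad, with its top at crop (175,165). Now to the knob.

Request:
play_rows(twist=[[0,0,0],[0,0,0],[0,0,0],[0,0,0],[0,0,0]], offset=[[0.0138,-0.0149,0],[0.0138,-0.0149,0],[0.0138,-0.0149,0],[0.0138,-0.0149,0],[0.0138,-0.0149,0]], gripper=[0.085,0.085,0.085,0.085,0.085])

```text
t: 15.03
tcp_pos: [0.5435, 0.1562, 0.2706]
tcp_rot: [[-0.188, 0.982, -0.0], [0.982, 0.188, 0.0], [0.0, -0.0, -1.0]]
contact_force: [0.4, 0.5, 0.4]
grip_width: 0.0849
grasp_force: 0.0
```

Request:
play_rows(twist=[[0,0,0],[0,0,0],[0,0,0],[0,0,0],[0,0,0]], offset=[[0.0138,-0.0149,0],[0.0138,-0.0149,0],[0.0138,-0.0149,0],[0.0138,-0.0149,0],[0.0138,-0.0149,0]], gripper=[0.085,0.085,0.085,0.085,0.085])

```text
t: 15.45
tcp_pos: [0.4573, 0.2099, 0.2707]
tcp_rot: [[-0.189, 0.982, -0.0], [0.982, 0.189, 0.0], [0.0, -0.0, -1.0]]
contact_force: [0.5, 0.8, 0.0]
grip_width: 0.0849
grasp_force: 0.0
```

Request:
play_rows(twist=[[0,0,0.1],[0,0,0.1],[0,0,0.1],[0,0,0.1],[0,0,0.1]], offset=[[0,0,0],[0,0,0],[0,0,0],[0,0,0],[0,0,0]], gripper=[0.085,0.085,0.085,0.085,0.085])

```text
t: 15.87
tcp_pos: [0.4581, 0.2095, 0.2708]
tcp_rot: [[0.31, 0.951, -0.0], [0.951, -0.31, 0.0], [0.0, -0.0, -1.0]]
contact_force: [0.2, 0.6, 0.9]
grip_width: 0.0849
grasp_force: 0.0
```

Request:
play_rows(twist=[[0,0,0.1],[0,0,0.1],[0,0,0.1],[0,0,0.1],[0,0,0.1]], offset=[[0,0,0],[0,0,0],[0,0,0],[0,0,0],[0,0,0]], gripper=[0.085,0.085,0.085,0.085,0.085])

```text
t: 16.28
tcp_pos: [0.4582, 0.2095, 0.2707]
tcp_rot: [[0.728, 0.686, -0.0], [0.686, -0.728, 0.0], [0.0, -0.0, -1.0]]
contact_force: [-0.1, -0.0, 0.3]
grip_width: 0.0847
grasp_force: 0.0
```

Request:
play_rows(twist=[[0,0,0.1],[0,0,0.1],[0,0,0.1],[0,0,0.1],[0,0,0.08]], offset=[[0,0,0],[0,0,0],[0,0,0],[0,0,0],[0,0,0]], gripper=[0.085,0.085,0.085,0.085,0.085])

```text
t: 16.7
tcp_pos: [0.4582, 0.2095, 0.2707]
tcp_rot: [[0.962, 0.272, -0.0], [0.272, -0.962, 0.0], [-0.0, -0.0, -1.0]]
contact_force: [-0.2, 0.2, 0.3]
grip_width: 0.0849
grasp_force: 0.0
```

Run:
```python
from h import *
im=vision.get_image('top');t=im[155:235,260:340];cv2.imwrite('pics/t6.png',cv2.resize(t,None,fx=7,fy=7,interpolation=2))
k=((t.min(2)>110)*255).astype(np.uint8)
cs,_=cv2.findContours(k,0,2);c=max(cs,key=lambda c:cv2.contourArea(c) if 100<cv2.contourArea(c)<1200 else 0);r=cv2.minAreaRect(c);print(r,cv2.contourArea(c))
print('mould',bp('top',r[0][0]+260,r[0][1]+155,.046),'exp pixel',pj('top',[.631,.1023,.046]))
```

```text
((39.76923751831055, 33.846153259277344), (25.102861404418945, 31.770809173583984), 78.69007110595703) 741.5
mould [0.6315 0.1009 0.046 ] exp pixel [299.05   189.1133]
```

View pics/t6.png

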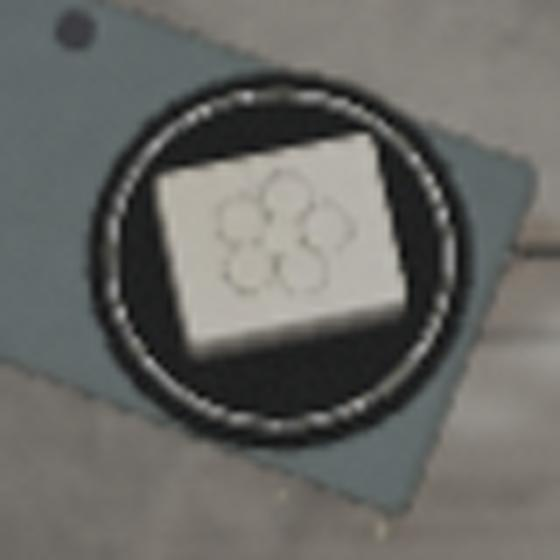

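The mould sits centred in the white circle: mould centre (278,237) plus parallax, circle centre (280,258), which is under 1 mm off by calibration. I'm gripping the knob again.

Request:
play_rows(twist=[[0,0,0],[0,0,0],[0,0,0],[0,0,0],[0,0,0]], offset=[[0,0,0.02],[0,0,0.025],[0,0,0.025],[0,0,0.02],[0,0,0.015]], gripper=[0.085,0.085,0.085,0.085,0.085])

```text
t: 17.17
tcp_pos: [0.4575, 0.2093, 0.164]
tcp_rot: [[0.96, 0.279, -0.002], [0.279, -0.96, -0.001], [-0.002, 0.001, -1.0]]
contact_force: [0.1, 1.0, -0.3]
grip_width: 0.0851
grasp_force: 0.0
```

Request:
play_rows(twist=[[0,0,0],[0,0,0],[0,0,0],[0,0,0],[0,0,0]], offset=[[0,0,0],[0,0,0],[0,0,0],[0,0,0],[0,0,0]], gripper=[0.06,0.05,0.04,0.03,0.025])

```text
t: 17.58
tcp_pos: [0.459, 0.2101, 0.1668]
tcp_rot: [[0.961, 0.278, 0.001], [0.278, -0.961, 0.001], [0.002, -0.001, -1.0]]
contact_force: [-0.0, 0.3, -0.0]
grip_width: 0.0255
grasp_force: 0.0
```

Request:
play_rows(twist=[[0,0,0],[0,0,0],[0,0,0],[0,0,0],[0,0,0]], offset=[[0,0,0],[0,0,0],[0,0,0],[0,0,0],[0,0,0]], gripper=[0.02,0.012,0.012,0.012,0.012])

```text
t: 18.0
tcp_pos: [0.4587, 0.21, 0.1666]
tcp_rot: [[0.961, 0.277, 0.0], [0.277, -0.961, 0.001], [0.001, -0.001, -1.0]]
contact_force: [-1.5, -0.7, 5.9]
grip_width: 0.0168
grasp_force: 58.3
```

Request:
play_rows(twist=[[0,0,-0.0448],[0,0,-0.0448],[0,0,-0.0448],[0,0,-0.0448],[0,0,-0.0448]], offset=[[0.0003,0.0114,0],[0.0003,0.0114,0],[0.0003,0.0114,0],[0.0002,0.0114,0],[0.0002,0.0114,0]], gripper=[0.012,0.012,0.012,0.012,0.012])

```text
t: 18.42
tcp_pos: [0.4799, 0.157, 0.1666]
tcp_rot: [[0.874, 0.486, -0.001], [0.486, -0.874, 0.001], [-0.001, -0.002, -1.0]]
contact_force: [-3.2, -0.4, 8.5]
grip_width: 0.0166
grasp_force: 58.4
```

Request:
play_rows(twist=[[0,0,-0.0448],[0,0,-0.0448],[0,0,-0.0448],[0,0,-0.0448],[0,0,-0.0448]], offset=[[0.0003,0.0114,0],[0.0003,0.0114,0],[0.0003,0.0114,0],[0.0002,0.0114,0],[0.0002,0.0114,0]], gripper=[0.012,0.012,0.012,0.012,0.012])

```text
t: 18.83
tcp_pos: [0.5126, 0.1097, 0.1666]
tcp_rot: [[0.744, 0.668, -0.002], [0.668, -0.744, 0.0], [-0.001, -0.002, -1.0]]
contact_force: [-5.1, -1.5, 9.6]
grip_width: 0.0167
grasp_force: 58.4
```

Request:
play_rows(twist=[[0,0,-0.0448],[0,0,-0.0448],[0,0,-0.0448],[0,0,-0.0448],[0,0,-0.0448]], offset=[[0.0003,0.0114,0],[0.0003,0.0114,0],[0.0003,0.0114,0],[0.0002,0.0114,0],[0.0002,0.0114,0]], gripper=[0.012,0.012,0.012,0.012,0.012])

```text
t: 19.25
tcp_pos: [0.5551, 0.071, 0.1666]
tcp_rot: [[0.578, 0.816, -0.002], [0.816, -0.578, -0.001], [-0.002, -0.001, -1.0]]
contact_force: [-4.4, -2.6, 8.2]
grip_width: 0.0164
grasp_force: 58.3
```

Request:
play_rows(twist=[[0,0,-0.0448],[0,0,-0.0448],[0,0,-0.0448],[0,0,0],[0,0,0]], offset=[[0.0003,0.0114,0],[0.0003,0.0114,0],[0.0003,0.0114,0],[0,0,0],[0,0,0]], gripper=[0.012,0.012,0.012,0.012,0.012])

```text
t: 19.67
tcp_pos: [0.5851, 0.0523, 0.1666]
tcp_rot: [[0.467, 0.884, 0.001], [0.884, -0.467, -0.002], [-0.002, 0.002, -1.0]]
contact_force: [-2.7, -5.2, 6.9]
grip_width: 0.0167
grasp_force: 59.9
```

Request:
play_rows(twist=[[0,0,-0.022],[0,0,-0.022],[0,0,-0.022],[0,0,-0.022],[0,0,0]], offset=[[0.0001,0.0057,0],[0.0001,0.0057,0],[0.0001,0.0057,0],[0.0001,0.0057,0],[0,0,0]], gripper=[0.012,0.012,0.012,0.012,0.012])

```text
t: 20.08
tcp_pos: [0.6056, 0.0426, 0.1667]
tcp_rot: [[0.387, 0.922, 0.0], [0.922, -0.387, -0.003], [-0.002, 0.001, -1.0]]
contact_force: [-2.7, -6.5, 6.9]
grip_width: 0.0163
grasp_force: 59.9
```

Request:
play_rows(twist=[[0,0,0],[0,0,0],[0,0,0],[0,0,0],[0,0,0]], offset=[[0,0,0],[0,0,0],[0,0,0],[0,0,0],[0,0,0]], gripper=[0.012,0.012,0.012,0.012,0.012])

```text
t: 20.5
tcp_pos: [0.6053, 0.0428, 0.1666]
tcp_rot: [[0.387, 0.922, 0.001], [0.922, -0.387, -0.003], [-0.002, 0.002, -1.0]]
contact_force: [-1.7, -6.2, 5.3]
grip_width: 0.0166
grasp_force: 59.8
```

Request:
play_rows(twist=[[0,0,0],[0,0,0],[0,0,0],[0,0,0],[0,0,0]], offset=[[0,0,0],[0,0,0],[0,0,0],[0,0,0],[0,0,0]], gripper=[0.02,0.03,0.05,0.07,0.085])

```text
t: 20.92
tcp_pos: [0.6054, 0.046, 0.1656]
tcp_rot: [[0.385, 0.923, -0.0], [0.923, -0.385, 0.0], [0.0, -0.0, -1.0]]
contact_force: [0.8, -0.3, 0.3]
grip_width: 0.0654
grasp_force: 0.0
```

Request:
play_rows(twist=[[0,0,0],[0,0,0],[0,0,0],[0,0,0],[0,0,0]], offset=[[0,0,0],[0,0,-0.01],[0,0,-0.03],[0,0,-0.035],[0,0,-0.035]], gripper=[0.085,0.085,0.085,0.085,0.085])

```text
t: 21.33
tcp_pos: [0.605, 0.0452, 0.2773]
tcp_rot: [[0.386, 0.923, -0.001], [0.923, -0.386, -0.001], [-0.001, -0.001, -1.0]]
contact_force: [0.4, 0.8, 0.2]
grip_width: 0.0847
grasp_force: 0.0
```

Request:
play_rows(twist=[[0,0,0],[0,0,0],[0,0,0],[0,0,0],[0,0,0]], offset=[[-0.03,0,0],[-0.03,0,0],[-0.03,0,0],[-0.03,0,0],[-0.03,0,0]], gripper=[0.085,0.085,0.085,0.085,0.085])

```text
t: 21.75
tcp_pos: [0.547, -0.0943, 0.2767]
tcp_rot: [[0.385, 0.923, 0.001], [0.923, -0.385, 0.0], [0.001, 0.001, -1.0]]
contact_force: [0.8, -1.0, 0.5]
grip_width: 0.0849
grasp_force: 0.0
```

Request:
play_rows(twist=[[0,0,0],[0,0,0],[0,0,0],[0,0,0],[0,0,0]], offset=[[-0.03,0,0],[-0.03,0,0],[-0.03,0,0],[-0.02,0,0],[0,0,0]], gripper=[0.085,0.085,0.085,0.085,0.085])

```text
t: 22.17
tcp_pos: [0.5029, -0.1998, 0.2771]
tcp_rot: [[0.393, 0.92, 0.001], [0.92, -0.393, -0.002], [-0.001, 0.002, -1.0]]
contact_force: [-0.3, 0.4, 0.4]
grip_width: 0.0851
grasp_force: 0.0
```

Run:
```python
from h import *
im=vision.get_image('top');t=im[100:300,170:410];cv2.imwrite('pics/t7.png',cv2.resize(t,None,fx=3,fy=3,interpolation=2))
h=cv2.cvtColor(im,cv2.COLOR_BGR2HSV)
m=((h[...,1]>150)&(h[...,2]>120)&((h[...,0]<8)|(h[...,0]>172)))[150:230,300:370]
y,x=np.nonzero(m);print('knob px',x.mean()+300,y.mean()+150,'before 331.8,193.5->q.08; exp top',pj('top',[.6061,.0438,.2]),pj('top',[.6316,.1036,.158]))
```

```text
knob px 337.1267605633803 182.04225352112675 before 331.8,193.5->q.08; exp top [335.7408 182.6552] [298.9414 174.4644]
```

View pics/t7.png

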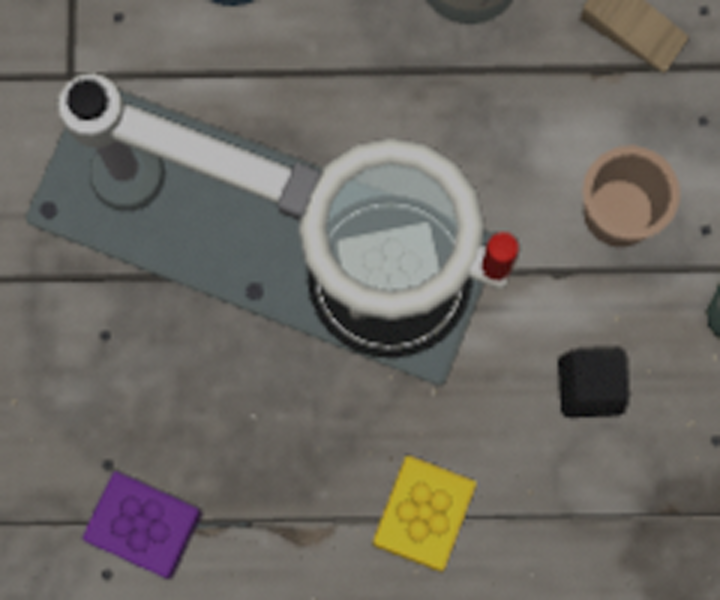

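The lens ring is centred at crop (392,230), over the mould and pad apart from the camera's slant. The knob is within 1.5 px of its target, and the cup and stopper haven't moved. I'm handing in.

```bash
python3 -c "
from bench import robot
print(robot.hand_in())"
```

```text
the job is handed in; nothing more can be done
None
```

I handed the job in at about 22 s: the mould stands flower up within about 1 mm of the pad's centre, the lens is back over it to within a few millimetres, and the cup and stopper were left alone; no verdict came back.

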